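Cover the setting masters and shut the gauge drawer

ROBOT

A 7-joint arm with a two-finger parallel gripper is mounted at the origin on the work surface. World frame = base frame: x ahead of the robot, y to its left, z up, the work surface at z = 0. Lengths are in m, angles in rad, forces in N, time in s.
With the tool pointing down it reaches from about 0.4 to 0.75 m from the base axis. Payload 19.5 kg.
Tool frame: the origin (TCP) lies between the finger pads; the fingertips stand 22 mm ahead of it and the grasp point (between the pads) lies 3 mm ahead of it (robot.tip_extent is the z of the fingertips in the tool frame, in m); z points along the fingers, y is the line along which they close (so a half turn about z gives the same grasp; the last joint's range is limited). The gripper opens to 85 mm and grips with 20 to 120 N. Pads are 22 mm wide; open, the fingers measure 114 mm over their backs; the gripper's body (76 mm by 85 mm) begins 54 mm behind the grasp point. The pads swing forward as they close: fully open they stand 13 mm farther back than shut.
Start: joints at [-1.338, 0.707, -0.028, 1.485, 0.022, 0.951, -0.075], TCP at [0.156, 0.553, 0.253] pointing down, gripper open.
Joint ranges: [-2.71, 2.71], [-0.32, 2.16], [-1.57, 1.52], [0, 2.45], [-1.46, 4.6], [0, 2.02], [-2.83, 2.83]. Speed limits (rad/s): [1.89, 1.89, 2.57, 2.57, 3.01, 3.01, 3.01].

INTERFACE

Orientations are given as a unit quaternion [w, x, y, z].
In Python, from plant import robot gives the robot as it stands.
- The arm moves only by the shell command python3 -m handwheel 'ROWS' [FORCE]. ROWS is JSON, a list of rows, each an object with "turn": the turn, a rotation vector about the tool's x, y, z in degrees, a list of three; "dp": the shift along the tool's x, y, z in cm, a list of three; "grip": the opening, from 0 (shut) to 1 (fully open). In form: [{"turn": [wx, wy, wz], "dp": [tx, ty, tz], "grip": grip}, ...]. A call has exactly 8 rows; each row is the pose to reach, as a shift and turn from the pose commanded when the call began, along the tool's axes at that moment; what a row does not reach only later rows make up. A row lasts 1/8 s, in which the tool goes at most 62.5 mm and 10.7 degrees, less where a joint would pass 70% of its speed; a pose out of reach is approached as far as the arm can. A call with a gripper value outside its range is refused whole. The fingers move at their own pace and stop on an object; FORCE is the grip in N (left out, the last holds). Time passes only in rows, so rows that repeat a pose let the fingers close, or fill a call up. It gives the time, the measured TCP pose, the force, the opening and the grip force at its end, in the units of the state.
- robot.get_obs(): the state, without advancing time (a new reading comes with each control period).
- robot.read_camera(name): name is "scene" or "top" or "wrist"; returns the picture (400x640x3 uint8, red, green, blue); there is no depth.
- robot.camera_params(name): a dict with "intrinsics" (3x3 intrinsics, pixels), "view" (4x4, takes a point from world to camera coordinates); the wrist camera has in their place "T_tool_cam" (4x4, takes a point from camera to tool coordinates, whose origin is the TCP and whose axes are the flange's). Camera axes: x right, y down, z forward; pixel columns grow to the right and rows downward; lengths in m; the calibration is good to about 2 mm. The wrist camera is an equidistant fisheye: a pixel r from the principal point sees the ray r / f radians off the axis. A picture is of the moment at which its call begins: read the wrist's pose just before it. camera_params takes no time and is no camera call.
- robot.finish_job(): hands the job in; it is judged then, once.
Trained networks look in the newest picture that a camera, given by its name, has taken for a name from the list of things; names that differ only in an ending like _2 or _b are one class to them, and where a whole thing is asked for, a point or a joint stands for the part that bears it (a point fixed in the world has none). Each returns a list of dicts, best first, with "p" (0 to 1); they miss things now and then, are a little off and sometimes report something else, mostly with a low value. They report only what shows in the picture. A call takes as long as a camera call. They do not tell look-alikes from the thing itself.
- robot.cut_out(query, camera): "region" (400x640 bool, what is visible of it) and "extent" ([left, top, right, bottom] in pixels, round what is visible of it).
- robot.place_of(query, camera): "at" ([column, row] in pixels: a listed point, or the origin of a listed thing).
The state is a dict: "time": time; "joint_positions": joint angles; "joint_vel": joint speeds; "tau": joint torques, N m; "ee_pos": TCP position; "tool_rot": TCP orientation; "force": force on the tool from outside, world axes, zero at the start; "torque": the same for the moment, N m; "gripper_width": opening from 0.0 (shut) to 1.0 (fully open); "grasp_force": force on a finger pad.
Only numpy, scipy, OpenCV 4.12 (cv2) and the standard library are available. Lean on these libraries where they do the work, as an engineer would, in place of code of your own. Each camera call takes 0.05 s, during which the arm holds its last target. There are 200 camera calls.

TASK

Put the setting masters away: draw the yellow cover plate out from under the black comparator stand by its upturned lip, until its red handle is clear of the stand, and let it lie flat on the bench. Then take it by the red handle and seat it over the two brass pins in the open gauge drawer, flat and fully down, and only then push the drawer fully home past its click. Leave the steel sleeves standing where they are.

Things in the scene. Friction and masses are not known exactly. Their poses are not given: they have to be found in the camera images.
- cover: loose yellow cover plate, 140 (x) by 160 (y) by 6 mm thick, 0.35 kg, with two 14 mm through holes at x = 0, y = +62 and -62 mm, a red handle bar and an upturned lip. Origin at the centre of its underside, z up, x from the lip to the handle. Starts flat on the bench, handle under the stand, lip sticking out in front. It fits the pins either way round
- cover_handle (a point): centre of the red handle bar on the cover, 24 mm above the plate's underside, over its middle; axes as the cover's. The bar is 44 mm along x, 16 mm along y, from 6 to 34 mm above the underside
- cover_lip (a point): centre of the cover's upturned lip at its -x edge, 66 mm from the middle and 19 mm above the underside; axes as the cover's. The lip is 8 mm thick in x, 60 mm long in y, from 6 to 28 mm above the underside
- stand: fixed black comparator stand. Origin on the bench under the middle of its front edge, x away from the front. Its table spans x 0 to 160 mm, y -130 to 130 mm, underside 44 and top 54 mm above the bench; two side legs, 224 mm clear between them. Steel column and dial gauge on it, up to 290 mm high, at x over 90 mm
- cabinet: fixed grey gauge cabinet; its green-fronted drawer slides out along -x. Origin on the bench under the middle of its front face; x 0 to 270 mm deep, 260 mm wide, 108 mm tall. The underside of its top is 92 mm above the bench: the cover clears it only when down on its pins
- cover_seat (a point): in the drawer, moving with it: where the cover's origin lies when seated, 45 mm above the bench, 94 mm behind the front panel's face; axes as the cabinet's. Brass pins at y = +62 and -62 mm, 8 mm thick, tapered, rise 16 mm above it. Compartment 160 (x) by 198 mm (y); tops above the bench: front panel 90, side walls 61, divider 51 mm
- drawer_handle (a point): middle of the drawer's steel bar handle: a round horizontal bar 110 mm long along y, 35 mm in front of the panel's face, 78 mm above the bench; axes as the cabinet's
- drawer (a joint): how far the drawer is out, in m: 0 fully home against its stop, 0.20 fully out. A sprung ball resists with about 10 N from 0.017 to 0.009 and then draws it home
- sleeve_mid: loose bystander: a machined steel sleeve, 36 mm in diameter and 70 mm tall, standing upright, dark band low down and dark bore on top; origin at the centre of its underside, z up. On the bench between the cabinet and the stand
- sleeve_stand: loose bystander: a machined steel sleeve, 36 mm in diameter and 70 mm tall, standing upright, dark band low down and dark bore on top; origin at the centre of its underside, z up. On the stand's table under the dial gauge
- sleeve_left: loose bystander: a machined steel sleeve, 36 mm in diameter and 70 mm tall, standing upright, dark band low down and dark bore on top; origin at the centre of its underside, z up. On the bench at the left side
- sleeve_right: loose bystander: a machined steel sleeve, 36 mm in diameter and 70 mm tall, standing upright, dark band low down and dark bore on top; origin at the centre of its underside, z up. On the bench at the right side
Mind the look-alikes: they are no part of the job. What is meant by the cover is not blue, and is the smaller of those in its own colour.

How it is judged:
On the way, in this order (a step that is already met when the one before it is completed fails the run):
1. the cover is drawn out until its handle is clear of the stand, lying flat on the bench and let go of (x of cover_handle in the frame of stand below -0.022 m and height (world z) of cover below 0.004 m and angle between cover's own z axis and vertical below 0.04 rad and contact force between the fingers and cover below 0.1 N), for 0.2 s.
2. the cover is seated flat on the rests over both pins and let go of, the drawer still out by more than 100 mm (horizontal distance between cover and cover_seat below 0.006 m and z of cover in the frame of cover_seat between -0.003 and 0.003 m and angle between cover's own z axis and vertical below 0.04 rad and angle between the x axis of cover and the x axis of cover_seat, either way round below 0.12 rad and value of joint drawer above 0.1 m and contact force between the fingers and cover below 0.1 N), for 0.2 s.
At the end, for the whole second after the job is handed in: the drawer is home past its detent (out by less than 4 mm) and the cover is still seated in it: within 6 mm of the seat, within 3 mm of its height, flat within 0.04 rad, squared to the drawer within 0.12 rad (either way round), and at rest (horizontal distance between cover and cover_seat below 0.006 m and z of cover in the frame of cover_seat between -0.003 and 0.003 m and angle between cover's own z axis and vertical below 0.04 rad and angle between the x axis of cover and the x axis of cover_seat, either way round below 0.12 rad and value of joint drawer below 0.004 m and linear speed of cover below 0.02 m/s); the robot touches nothing.
It fails at once if a steel sleeve is shifted by more than 30 mm or tipped by more than 0.3 rad (distance of any of sleeve_mid, sleeve_stand, sleeve_left, sleeve_right from where it was at the start of the episode above 0.03 m or angle between any of sleeve_mid, sleeve_stand, sleeve_left, sleeve_right's own z axis and vertical above 0.3 rad).
It also fails if it takes over 72 s, if anything falls off the work surface, if the arm or the gripper's body presses on something with over 40 N, if the wrist force passes 120 N, or if a joint passes its speed limit or range.

## Working session

There is one attempt and no reset: what is moved stays moved. The work goes in short steps, Python scripts to look and compute and a shell command to move; the robot and the scene stay as the last step left them, time stands still between calls to the robot, and variables do not carry over. Pictures are saved under pics/ and viewed, at most 14 in all, crops included, and the job is handed in when it is done.

```bash
mkdir -p pics; ls
cat > h.py <<'E'
import numpy as np, cv2
from plant import robot
from scipy.spatial.transform import Rotation as R
def Rt(q): return R.from_quat([q[1],q[2],q[3],q[0]]).as_matrix()
def ray(cam,uv):
    p=robot.camera_params(cam); K=np.array(p["intrinsics"]); u,v=uv
    if cam=="wrist":
        o=robot.get_obs(); T=np.array(p["T_tool_cam"]); Rw=Rt(o["tool_rot"])
        d=np.array([(u-K[0,2]),(v-K[1,2])]); r=np.hypot(*d); th=r/K[0,0]
        c=np.array([*(np.sin(th)*d/max(r,1e-9)),np.cos(th)])
        return Rw@T[:3,3]+np.array(o["ee_pos"]), Rw@T[:3,:3]@c
    V=np.array(p["view"]); c=np.linalg.inv(K)@[u,v,1]
    return -V[:3,:3].T@V[:3,3], V[:3,:3].T@c
def at_z(cam,uv,z):
    o,d=ray(cam,uv); return o+d*(z-o[2])/d[2]
def proj(cam,P):
    p=robot.camera_params(cam); V=np.array(p["view"]); c=V[:3,:3]@P+V[:3,3]; k=np.array(p["intrinsics"])@c; return k[:2]/k[2]
def save(im,n): cv2.imwrite("pics/"+n,im[:,:,::-1])
E
python3 - <<'E'
from h import *
np.set_printoptions(precision=3,suppress=True)
hs=dict(cover=0,cover_handle=.024,cover_lip=.019,stand=0,cabinet=0,cover_seat=.045,drawer_handle=.078,sleeve_mid=0)
for cam in("top","scene"):
    save(robot.read_camera(cam),cam+".png")
    print(cam,ray(cam,(320,200)))
    for n,z in hs.items():
        for r in robot.place_of(n,cam)[:6]:
            if r["p"]>.2: print(n,round(r["p"],2),np.round(r["at"]),at_z(cam,r["at"],z))
print(robot.get_obs(), robot.tip_extent)
print(robot.camera_params("wrist"))
E
```

```text
pics
top (array([0.441, 0.088, 1.228]), array([ 0.064,  0.006, -0.998]))
cover 0.92 [240. 275.] [0.275 0.355 0.   ]
cover 0.72 [288. 166.] [0.635 0.2   0.   ]
cover 0.69 [144. 223.] [0.446 0.676 0.   ]
cover_handle 0.93 [139. 224.] [0.442 0.679 0.024]
cover_handle 0.81 [234. 276.] [0.276 0.368 0.024]
cover_handle 0.71 [421. 231.] [ 0.418 -0.229  0.024]
cover_handle 0.68 [286. 161.] [0.646 0.207 0.024]
cover_lip 0.88 [225. 303.] [0.191 0.398 0.019]
cover_lip 0.71 [154. 236.] [0.401 0.632 0.019]
cover_lip 0.7 [287. 181.] [0.581 0.201 0.019]
stand 0.83 [292. 164.] [0.641 0.189 0.   ]
cabinet 0.59 [413. 162.] [ 0.647 -0.214  0.   ]
cover_seat 0.76 [416. 193.] [ 0.539 -0.211  0.045]
cover_seat 0.52 [294. 132.] [0.737 0.177 0.045]
drawer_handle 0.85 [422. 233.] [ 0.414 -0.219  0.078]
sleeve_mid 0.69 [351. 227.] [ 0.43  -0.007  0.   ]
scene (array([ 1.214, -0.633,  0.824]), array([-0.553,  0.569, -0.609]))
cover 0.9 [394. 148.] [0.45  0.633 0.   ]
cover 0.85 [365. 212.] [0.63  0.191 0.   ]
cover 0.84 [322. 152.] [0.234 0.395 0.   ]
cover_handle 0.91 [400. 139.] [0.448 0.68  0.024]
cover_han
[... 617 characters left out ...]
oint_vel': array([-0.   ,  0.001, -0.001, -0.001,  0.001, -0.001,  0.001]), 'tau': array([  0.002, -88.298,   1.235, -23.637,   0.017,   0.002,  -0.   ]), 'ee_pos': array([0.156, 0.553, 0.253]), 'tool_rot': array([ 0.   ,  0.137,  0.991, -0.   ]), 'force': array([ 0.083, -0.884,  0.079]), 'torque': array([-0.008, -0.053, -0.   ]), 'grasp_force': 0.0, 'gripper_width': 0.9995675475400138} 0.022
{'intrinsics': array([[309.707,   0.   , 322.596],
       [  0.   , 309.707, 196.573],
       [  0.   ,   0.   ,   1.   ]]), 'T_tool_cam': array([[-0.001, -0.944, -0.33 ,  0.085],
       [ 1.   , -0.001,  0.   ,  0.001],
       [-0.   , -0.33 ,  0.944, -0.122],
       [ 0.   ,  0.   ,  0.   ,  1.   ]])}
```

View pics/top.png

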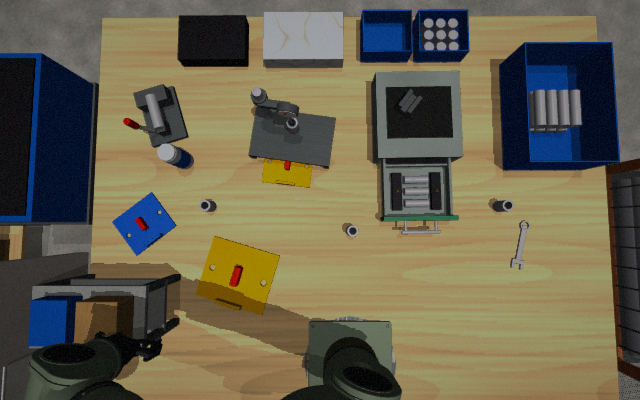

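View pics/scene.png

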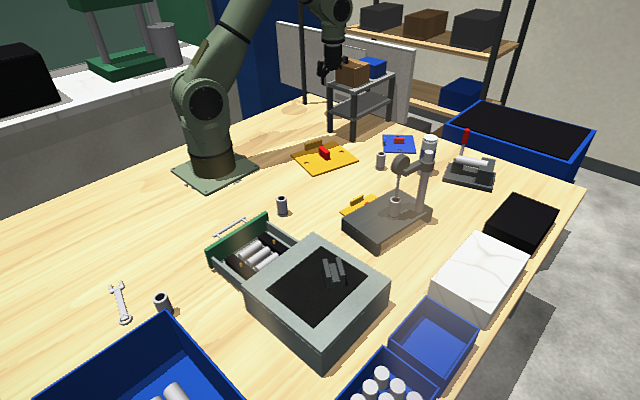

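The real cover is the small yellow one at (288,166) in the top view, with its lip at (287,181). The large yellow plate at (240,275) and the blue one are look-alikes. The drawer seat is at (416,193). I'll move above the lip for a close look.

```bash
python3 -m handwheel '[{"turn":[0,0,10],"dp":[-5.5,-2.75,0],"grip":1},{"turn":[0,0,20],"dp":[-11,-5.5,0],"grip":1},{"turn":[0,0,30],"dp":[-16.5,-8.25,0],"grip":1},{"turn":[0,0,40],"dp":[-22,-11,0],"grip":1},{"turn":[0,0,50],"dp":[-27.5,-13.75,0],"grip":1},{"turn":[0,0,60],"dp":[-33,-16.5,0],"grip":1},{"turn":[0,0,70],"dp":[-38.5,-19.25,0],"grip":1},{"turn":[0,0,79],"dp":[-44,-22,0],"grip":1}]' 40
cat >> h.py <<'E'
def goal(pos,heading,extra=None):
    "dp cm and turn deg to reach TCP pos with tool down and tool x at heading deg; from measured pose"
    o=robot.get_obs(); Rw=Rt(o["tool_rot"]); a=np.radians(heading)
    x=np.array([np.cos(a),np.sin(a),0]); z=np.array([0,0,-1.]); T=np.c_[x,np.cross(z,x),z]
    print("dp",np.round(Rw.T@(np.array(pos)-o["ee_pos"])*100,2),"turn",np.round(R.from_matrix(Rw.T@T).as_rotvec(degrees=True),1))
def axis(reg):
    c=max(cv2.findContours(reg.astype(np.uint8),0,2)[0],key=cv2.contourArea); return c
E
python3 - <<'E'
from h import *
np.set_printoptions(precision=3,suppress=True)
o=robot.get_obs();print(o["time"],o["ee_pos"],Rt(o["tool_rot"]))
save(robot.read_camera("wrist"),"w1.png")
for n,z in dict(cover_lip=.019,cover_handle=.024,cover=0,stand=0).items():
    for r in robot.place_of(n,"wrist")[:4]:
        if r["p"]>.2: print(n,round(r["p"],2),np.round(r["at"]),at_z("wrist",r["at"],z))
for n,z in dict(cover_lip=.028,stand=.054,cover=.006).items():
    for r in robot.cut_out(n,"wrist")[:2]:
        c=axis(r["region"]);P=np.array([at_z("wrist",p[0],z)[:2] for p in c])
        b=cv2.minAreaRect((P*1000).astype(np.float32)); print(n,round(r["p"],2),r["extent"],b); print(cv2.boxPoints(b))
E
```

```text
time: 1.9
ee_pos: [0.5211, 0.2209, 0.2534]
tool_rot: [-0.0, 0.738, 0.675, 0.0]
force: [-0.1, 0.9, -0.2]
gripper_width: 1.002
grasp_force: 0.0
1.9 [0.521 0.221 0.253] [[ 0.088  0.996  0.   ]
 [ 0.996 -0.088  0.   ]
 [ 0.     0.    -1.   ]]
cover_lip 0.89 [369. 170.] [0.579 0.206 0.019]
cover_lip 0.87 [74. 78.] [0.187 0.39  0.019]
cover_handle 0.64 [426. 174.] [0.646 0.201 0.024]
cover 0.96 [134.  81.] [0.278 0.363 0.   ]
cover 0.92 [419. 169.] [0.643 0.203 0.   ]
stand 0.84 [419. 177.] [0.644 0.195 0.   ]
cover_lip 0.77 [361.1, 106.5, 442.3, 228.4] ((609.4627075195312, 214.42782592773438), (152.7573699951172, 87.13414001464844), 83.03152465820312)
[[556.951 143.899]
 [643.441 133.328]
 [661.974 284.957]
 [575.484 295.528]]
cover_lip 0.76 [65.2, 0.2, 207.9, 173.3] ((274.79571533203125, 364.438232421875), (214.9126434326172, 221.5997314453125), 73.54119110107422)
[[138.091 292.778]
 [350.61  229.993]
 [411.501 436.099]
 [198.981 498.884]]
stand 0.94 [402.5, 70.5, 640.0, 314.4] ((962.9464111328125, 118.49252319335938), (316.38226318359375, 749.3232421875), 67.52963256835938)
[[ 556.269  115.509]
 [1248.701 -170.886]
 [1369.624  121.476]
 [ 677.192  407.871]]
stand 0.62 [255.1, 302.8, 284.2, 351.0] ((424.8146057128906, 9.676383972167969), (97.31339263916016, 37.726749420166016), 71.1479263305664)
[[391.241 -30.275]
 [426.944 -42.465]
 [458.388  49.628]
 [422.685  61.818]]
cover 0.89 [64.6, 0.0, 209.7, 173.7] ((259.4115295410156, 368.345947265625), (227.46604919433594, 233.67660522460938), 73.84852600097656)
[[115.547 291.604]
 [340.    226.6  ]
 [403.276 445.088]
 [178.823 510.092]]
cover 0.59 [358.3, 104.8, 438.0, 229.1] ((614.9845581054688, 208.1324462890625), (161.6186981201172, 91.37757873535156), 83.1573486328125)
[[559.993 133.342]
 [650.72  122.455]
 [669.976 282.923]
 [579.249 293.81 ]]
```

View pics/w1.png

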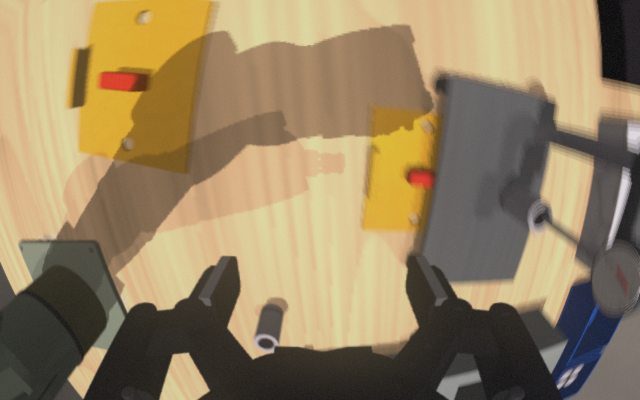

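The wrist view shows the cover front at about (365,170), turned about -7°, with the handle at (421,178) half under the stand edge. Next I'll take the lip.

Run:
```python
from h import *
goal([.576,.2095,.032],83)
for uv in [(249,159),(331,166),(334,119),(257,110)]: print(at_z("top",uv,.054))
```

```text
dp [-0.92  5.77 22.14] turn [-0.  -0.   2.4]
[0.64804638 0.32090589 0.054     ]
[0.62490303 0.05946398 0.054     ]
[0.77724875 0.04927791 0.054     ]
[0.8076322  0.29728618 0.054     ]
```

```bash
python3 -m handwheel '[{"turn":[0,0,2],"dp":[-0.5,3,2],"grip":0.5},{"turn":[0,0,2],"dp":[-0.9,5.8,6],"grip":0.5},{"turn":[0,0,2],"dp":[-0.9,5.8,10],"grip":0.5},{"turn":[0,0,2],"dp":[-0.9,5.8,13],"grip":0.5},{"turn":[0,0,2],"dp":[-0.9,5.8,16],"grip":0.5},{"turn":[0,0,2],"dp":[-0.9,5.8,17.5],"grip":0.5},{"turn":[0,0,2],"dp":[-0.9,5.8,18],"grip":0.5},{"turn":[0,0,2],"dp":[-0.9,5.8,18],"grip":0.5}]' 40
python3 - <<'E'
from h import *
save(robot.read_camera("wrist"),"w2.png")
for n,z in dict(cover_lip=.019,cover_handle=.024,cover=0).items():
    for r in robot.place_of(n,"wrist")[:3]:
        if r["p"]>.2: print(n,round(r["p"],2),np.round(r["at"]),at_z("wrist",r["at"],z))
goal([.576,.2095,.032],83)
E
```

```text
time: 3.3
ee_pos: [0.5771, 0.2087, 0.0739]
tool_rot: [0.0, 0.747, 0.664, 0.0]
force: [0.6, 0.0, 0.3]
gripper_width: 0.499
grasp_force: 0.0
cover_handle 0.87 [424. 231.] [0.64229312 0.2034218  0.024     ]
cover 0.96 [416. 219.] [0.64358482 0.20146509 0.        ]
dp [ 0.07 -0.13  4.2 ] turn [ 0.1 -0.   0.3]
```

View pics/w2.png

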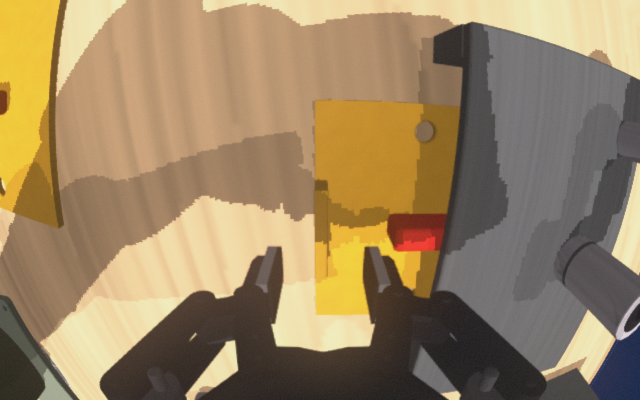

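The lip spans columns 315–328 and rows 180–278, centred between the fingers. I'll go down and grip.

```bash
python3 -m handwheel '[{"turn":[0,0,0],"dp":[0,0,1.5],"grip":0.5},{"turn":[0,0,0],"dp":[0,0,3],"grip":0.5},{"turn":[0,0,0],"dp":[0,0,4],"grip":0.5},{"turn":[0,0,0],"dp":[0,0,4.1],"grip":0.4},{"turn":[0,0,0],"dp":[0,0,4.1],"grip":0},{"turn":[0,0,0],"dp":[0,0,4.1],"grip":0},{"turn":[0,0,0],"dp":[0,0,4.1],"grip":0},{"turn":[0,0,0],"dp":[0,0,4.1],"grip":0}]' 40
```

```text
time: 4.5
ee_pos: [0.5771, 0.2085, 0.0327]
tool_rot: [0.0, 0.747, 0.664, 0.0]
force: [-0.5, -0.2, 6.4]
gripper_width: 0.083
grasp_force: 41.7
```

```bash
python3 -m handwheel '[{"turn":[0,0,0],"dp":[0,-1,0],"grip":0},{"turn":[0,0,0],"dp":[0,-2.5,0],"grip":0},{"turn":[0,0,0],"dp":[0,-4,0],"grip":0},{"turn":[0,0,0],"dp":[0,-5.5,0],"grip":0},{"turn":[0,0,0],"dp":[0,-7,0],"grip":0},{"turn":[0,0,0],"dp":[0,-8.5,0],"grip":0},{"turn":[0,0,0],"dp":[0,-10,0],"grip":0},{"turn":[0,0,0],"dp":[0,-10,0],"grip":0}]' 40
```

```text
time: 5.5
ee_pos: [0.4758, 0.2206, 0.0327]
tool_rot: [-0.001, 0.747, 0.665, -0.001]
force: [-9.9, 1.9, 15.3]
gripper_width: 0.08
grasp_force: 43.1
```

```bash
python3 -m handwheel '[{"turn":[0,0,0],"dp":[0,0,0],"grip":0.25},{"turn":[0,0,0],"dp":[0,0,0],"grip":0.3},{"turn":[0,0,0],"dp":[0,0,0],"grip":0.3},{"turn":[0,0,0],"dp":[0,0,-1],"grip":0.3},{"turn":[0,0,0],"dp":[0,0,-4],"grip":0.4},{"turn":[0,0,0],"dp":[0,0,-8],"grip":0.5},{"turn":[0,0,0],"dp":[0,0,-13],"grip":0.5},{"turn":[0,0,0],"dp":[0,0,-13],"grip":0.5}]' 40
python3 - <<'E'
from h import *
np.set_printoptions(precision=3,suppress=True)
save(robot.read_camera("wrist"),"w3.png")
robot.read_camera("top")
for cam in("wrist","top"):
  for n,z in dict(cover_lip=.019,cover_handle=.024,cover=0).items():
    for r in robot.place_of(n,cam)[:3]:
        if r["p"]>.2: print(cam,n,round(r["p"],2),np.round(r["at"]),at_z(cam,r["at"],z))
  for r in robot.cut_out("cover",cam)[:3]:
        c=axis(r["region"]);P=np.array([at_z(cam,p[0],.006)[:2] for p in c])
        b=cv2.minAreaRect((P*1000).astype(np.float32)); print("cover",round(r["p"],2),r["extent"],b); print(cv2.boxPoints(b))
goal([.576,.2095,.032],83)
E
```

```text
time: 6.5
ee_pos: [0.4786, 0.2207, 0.1658]
tool_rot: [0.001, 0.747, 0.664, 0.002]
force: [-0.6, 0.3, -0.6]
gripper_width: 0.501
grasp_force: 0.0
wrist cover_lip 0.93 [47. 81.] [0.184 0.388 0.019]
wrist cover_lip 0.82 [319. 188.] [0.475 0.222 0.019]
wrist cover_handle 0.85 [93. 80.] [0.265 0.365 0.024]
wrist cover 0.98 [116.  76.] [0.277 0.365 0.   ]
wrist cover 0.59 [386. 185.] [0.538 0.212 0.   ]
cover 0.94 [35.0, 0.0, 211.0, 196.3] ((256.77008056640625, 358.8839111328125), (208.20559692382812, 238.7653350830078), 73.29064178466797)
[[112.497 293.501]
 [341.181 224.852]
 [401.043 424.267]
 [172.36  492.916]]
top cover_lip 0.97 [282. 211.] [0.482 0.218 0.019]
top cover_lip 0.68 [154. 238.] [0.395 0.634 0.019]
top cover_lip 0.26 [492. 208.] [ 0.493 -0.46   0.019]
top cover_handle 0.98 [285. 196.] [0.532 0.209 0.024]
top cover_handle 0.73 [141. 223.] [0.444 0.675 0.024]
top cover 0.8 [284. 192.] [0.546 0.213 0.   ]
top cover 0.59 [145. 226.] [0.436 0.673 0.   ]
cover 0.87 [198.4, 239.5, 227.9, 292.1] ((310.902099609375, 452.3031005859375), (34.339019775390625, 186.54782104492188), 73.23538208007812)
[[216.64  462.767]
 [395.259 408.959]
 [405.164 441.839]
 [226.545 495.647]]
cover 0.72 [264.0, 172.0, 310.7, 218.5] ((541.863037109375, 213.29440307617188), (159.29684448242188, 140.50001525878906), 83.17533111572266)
[[462.646 142.558]
 [602.151 125.862]
 [621.08  284.031]
 [481.576 300.726]]
dp [ 0.11  9.92 12.99] turn [-0.   0.   0.2]
```

View pics/w3.png

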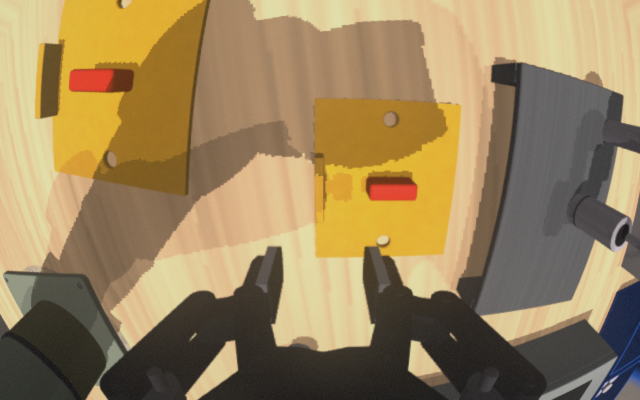

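The cover lies flat and free, about 95 mm clear of the stand, with its handle at (393,190). I'll turn the tool to take the handle.

```bash
python3 -m handwheel '[{"turn":[0,0,-10.5],"dp":[0,1,0],"grip":0.5},{"turn":[0,0,-21],"dp":[0,2,0],"grip":0.5},{"turn":[0,0,-31.5],"dp":[0,3,0],"grip":0.5},{"turn":[0,0,-42],"dp":[0,4,0],"grip":0.5},{"turn":[0,0,-52.5],"dp":[0,5,0],"grip":0.5},{"turn":[0,0,-63],"dp":[0,6.3,0],"grip":0.5},{"turn":[0,0,-73.5],"dp":[0,6.3,0],"grip":0.5},{"turn":[0,0,-84],"dp":[0,6.3,0],"grip":0.5}]' 40
python3 -m handwheel '[{"turn":[0,0,-6],"dp":[0,0,1],"grip":0.5},{"turn":[0,0,-6],"dp":[0,0,2],"grip":0.5},{"turn":[0,0,-6],"dp":[0,0,3],"grip":0.5},{"turn":[0,0,-6],"dp":[0,0,4],"grip":0.5},{"turn":[0,0,-6],"dp":[0,0,5],"grip":0.5},{"turn":[0,0,-6],"dp":[0,0,5],"grip":0.5},{"turn":[0,0,-6],"dp":[0,0,5],"grip":0.5},{"turn":[0,0,-6],"dp":[0,0,5],"grip":0.5}]' 40
python3 - <<'E'
from h import *
np.set_printoptions(precision=3,suppress=True)
im=robot.read_camera("wrist");save(im,"w4.png")
# red handle
hsv=cv2.cvtColor(im,cv2.COLOR_RGB2HSV);m=((hsv[...,0]<8)|(hsv[...,0]>172))&(hsv[...,1]>150)&(hsv[...,2]>60)
c=axis(m);print(cv2.boundingRect(c))
P=np.array([at_z("wrist",p[0],.034)[:2] for p in c])
print(cv2.minAreaRect((P*1000).astype(np.float32)))
for n,z in dict(cover_handle=.024,cover=0).items():
    for r in robot.place_of(n,"wrist")[:3]:
        if r["p"]>.2: print(n,round(r["p"],2),np.round(r["at"]),at_z("wrist",r["at"],z))
goal([.5415,.2125,.031],173.1)
print(robot.get_obs()["joint_positions"])
E
```

```text
time: 8.0
ee_pos: [0.5401, 0.2127, 0.162]
tool_rot: [-0.0, 0.108, 0.994, -0.0]
force: [-0.1, 0.6, -1.0]
gripper_width: 0.498
grasp_force: 0.0
time: 9.0
ee_pos: [0.5403, 0.2129, 0.1127]
tool_rot: [0.0, 0.059, 0.998, 0.0]
force: [-0.3, 0.5, -0.0]
gripper_width: 0.497
grasp_force: 0.0
(314, 180, 21, 65)
((538.4490356445312, 214.91468811035156), (13.860893249511719, 48.550018310546875), 83.9837417602539)
cover_handle 0.64 [323. 211.] [0.541 0.214 0.024]
cover 0.88 [325. 201.] [0.542 0.215 0.   ]
dp [-0.13 -0.02  8.15] turn [0.  0.  0.2]
[-0.348  0.907 -0.165  1.607  0.218  0.645  0.828]
```

View pics/w4.png

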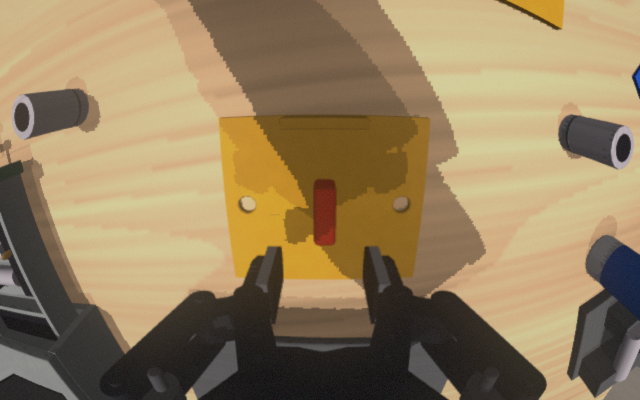

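The handle is at (325,212), centred and aligned with the fingers. I'll go down and grip it.

```bash
python3 -m handwheel '[{"turn":[0,0,0],"dp":[0,0.1,3],"grip":0.5},{"turn":[0,0,0],"dp":[0,0.1,6],"grip":0.5},{"turn":[0,0,0],"dp":[-0.1,0.1,7.5],"grip":0.5},{"turn":[0,0,0],"dp":[-0.1,0.1,8.15],"grip":0.4},{"turn":[0,0,0],"dp":[-0.1,0.1,8.15],"grip":0},{"turn":[0,0,0],"dp":[-0.1,0.1,8.15],"grip":0},{"turn":[0,0,0],"dp":[-0.1,0.1,8.15],"grip":0},{"turn":[0,0,0],"dp":[-0.1,0.1,8.15],"grip":0}]' 80
python3 -m handwheel '[{"turn":[0,0,0],"dp":[0,0,0],"grip":0},{"turn":[0,0,0],"dp":[0,0,-1],"grip":0},{"turn":[0,0,0],"dp":[0,0,-3],"grip":0},{"turn":[0,0,0],"dp":[0,0,-6],"grip":0},{"turn":[0,0,0],"dp":[0,0,-10],"grip":0},{"turn":[0,0,0],"dp":[0,0,-14],"grip":0},{"turn":[0,0,0],"dp":[0,0,-16],"grip":0},{"turn":[0,0,0],"dp":[0,0,-16],"grip":0}]' 80
python3 - <<'E'
from h import *
np.set_printoptions(precision=3,suppress=True)
robot.read_camera("top");robot.read_camera("scene")
for cam in("top","scene"):
  for n,z in dict(cover_seat=.045,drawer_handle=.078,cabinet=0).items():
    for r in robot.place_of(n,cam)[:2]:
        if r["p"]>.2: print(cam,n,round(r["p"],2),np.round(r["at"]),at_z(cam,r["at"],z))
save(robot.read_camera("top")[120:260,360:480].repeat(4,0).repeat(4,1),"t5.png")
E
```

```text
time: 10.15
ee_pos: [0.5415, 0.2138, 0.0314]
tool_rot: [0.0, 0.059, 0.998, 0.0]
force: [-0.9, -0.8, 6.6]
gripper_width: 0.17
grasp_force: 79.2
time: 11.15
ee_pos: [0.5416, 0.2139, 0.1929]
tool_rot: [0.001, 0.059, 0.998, 0.001]
force: [1.0, 0.2, -4.7]
gripper_width: 0.174
grasp_force: 78.4
top cover_seat 0.58 [417. 193.] [ 0.54  -0.215  0.045]
top drawer_handle 0.61 [423. 230.] [ 0.424 -0.221  0.078]
top cabinet 0.77 [415. 164.] [ 0.64 -0.22  0.  ]
scene cover_seat 0.65 [255. 252.] [ 0.538 -0.214  0.045]
scene cover_seat 0.37 [172. 316.] [ 0.555 -0.491  0.045]
scene cabinet 0.74 [281. 282.] [ 0.646 -0.214  0.   ]
```

View pics/t5.png

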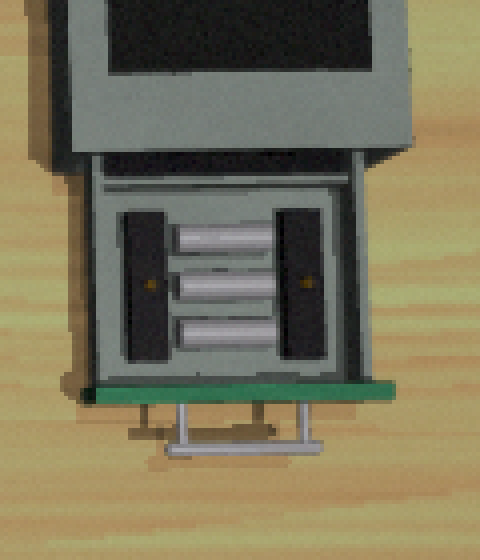

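Brass pins show at crop (150,285) and (307,283), i.e. full-picture (397.5,191) and (436.7,191). I'll move partway there and triangulate them with all three cameras.

```bash
python3 -m handwheel '[{"turn":[0,0,-1],"dp":[-0.2,-1.5,0],"grip":0},{"turn":[0,0,-3],"dp":[-0.6,-5,0],"grip":0},{"turn":[0,0,-5],"dp":[-1,-9,0],"grip":0},{"turn":[0,0,-7],"dp":[-1.5,-13,0],"grip":0},{"turn":[0,0,-9],"dp":[-2,-16.5,0],"grip":0},{"turn":[0,0,-9],"dp":[-2.1,-18,0],"grip":0},{"turn":[0,0,-9],"dp":[-2.1,-18,0],"grip":0},{"turn":[0,0,-9],"dp":[-2.1,-18,0],"grip":0}]' 80
python3 - <<'E'
from h import *
np.set_printoptions(precision=4,suppress=True)
print(proj("top",np.array([.54,-.21,.06])),proj("scene",np.array([.54,-.21,.06])))
for cam in("top","scene","wrist"):
    im=robot.read_camera(cam); np.save(cam+".npy",im)
    for r in robot.place_of("cover_seat",cam)[:2]: print(cam,r["p"],r["at"],at_z(cam,r["at"],.045))
    hsv=cv2.cvtColor(im,cv2.COLOR_RGB2HSV).astype(int)
    m=((hsv[...,0]>12)&(hsv[...,0]<28)&(hsv[...,1]>130)&(hsv[...,2]>40)).astype(np.uint8)
    n,l,s,c=cv2.connectedComponentsWithStats(m)
    for i in range(1,n):
        p=at_z(cam,c[i],.055)
        if abs(p[0]-.54)<.07 and abs(p[1]+.21)<.12 and s[i][4]<400: print(cam,c[i],s[i],p)
o=robot.get_obs();print(o["ee_pos"])
im=np.load("wrist.npy");a=im[200:400,0:260]; 
b=np.load("scene.npy")[200:290,200:320]
out=np.zeros((600,780,3),np.uint8); out[:600]=cv2.resize(a,(780,600)); out[:270,420:]=cv2.resize(b,(360,270));save(out,"m6.png")
E
```

```text
time: 12.6
ee_pos: [0.5409, 0.0336, 0.1908]
tool_rot: [0.0, -0.02, 1.0, 0.0]
force: [-0.9, 0.2, -3.3]
gripper_width: 0.169
grasp_force: 78.5
[416.9508 192.2902] [256.2358 248.208 ]
top 0.94 [415.3, 191.6] [ 0.5435 -0.2086  0.045 ]
top [436.1429 190.2857] [435 189   3   3   7] [ 0.5467 -0.2718  0.055 ]
top [397.1429 190.7143] [396 190   3   3   7] [ 0.5455 -0.149   0.055 ]
scene 0.62 [258.7, 253.4] [ 0.5488 -0.2104  0.045 ]
scene [273.8    241.0667] [272 239   4   5  15] [ 0.5511 -0.1529  0.055 ]
scene [240.2 264.3] [239 263   3   4  10] [ 0.5519 -0.2775  0.055 ]
scene [246. 279.] [246 279   1   1   1] [ 0.6062 -0.2993  0.055 ]
wrist 0.92 [95.7, 186.0] [ 0.5474 -0.2177  0.045 ]
wrist [137.9355 189.    ] [135 185   8   9  31] [ 0.5457 -0.1498  0.055 ]
wrist [ 57.6429 188.2143] [ 56 186   4   5  14] [ 0.5483 -0.2765  0.055 ]
[0.5409 0.033  0.1908]
```

View pics/m6.png

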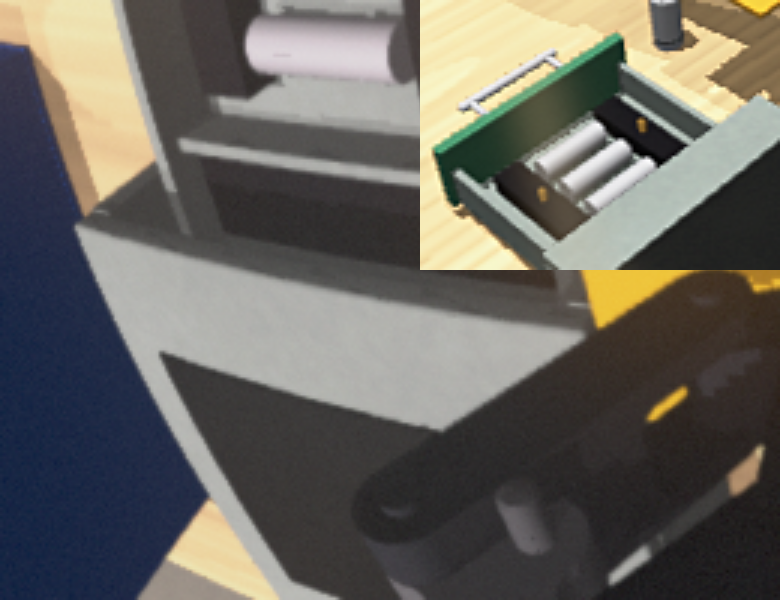

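Run:
```python
from h import *
np.set_printoptions(precision=4,suppress=True)
px={"A":dict(top=(397.14,190.71),scene=(273.8,241.07),wrist=(137.94,189)),"B":dict(top=(436.14,190.29),scene=(240.2,264.3),wrist=(57.64,188.21))}
pts=[]
for k,d in px.items():
    A=0;b=0
    for c,uv in d.items():
        o,v=ray(c,uv);v/=np.linalg.norm(v);M=np.eye(3)-np.outer(v,v);A=A+M;b=b+M@o
    pts.append(np.linalg.solve(A,b));print(k,pts[-1])
pa,pb=pts;m=(pa+pb)/2;d=pa-pb;print("mid",m,"sep",np.linalg.norm(d[:2]),"yaw",np.degrees(np.arctan2(-d[0],d[1])))
im=np.load("wrist.npy");ob=robot.get_obs();Rw=Rt(ob["tool_rot"])
hsv=cv2.cvtColor(im,cv2.COLOR_RGB2HSV).astype(int)
m=((hsv[...,0]>15)&(hsv[...,0]<32)&(hsv[...,1]>140)&(hsv[...,2]>40)).astype(np.uint8)
m[:, :]=cv2.morphologyEx(m,cv2.MORPH_OPEN,np.ones((3,3)))
cs,h=cv2.findContours(m,cv2.RETR_CCOMP,cv2.CHAIN_APPROX_NONE)
for c,hh in zip(cs,h[0]):
    a=cv2.contourArea(c)
    if hh[3]>=0 and 60<a<1500:
        M=cv2.moments(c);uv=(M["m10"]/a,M["m01"]/a);p=at_z("wrist",uv,ob["ee_pos"][2]-.0254);print("hole",a,uv,"tool",Rw.T@(p-ob["ee_pos"]))
    if hh[3]<0 and a>3000:
        print("blob",a,cv2.boundingRect(c))
# red handle top, 34mm plane: tool z -.0026
mr=((hsv[...,0]<8)|(hsv[...,0]>172))&(hsv[...,1]>150)&(hsv[...,2]>50)
c=axis(mr);print("red",cv2.boundingRect(c))
save(im,"w7.png")
```

```text
A [ 0.5467 -0.1506  0.0514]
B [ 0.5481 -0.2752  0.0528]
mid [ 0.5474 -0.2129  0.0521] sep 0.12460240347014366 yaw 0.6365680978150534
blob 43478.5 (168, 124, 310, 186)
hole 294.5 (430.4148273910583, 250.29598189020936) tool [0.0007 0.0617 0.0254]
hole 281.5 (215.12729425695676, 250.54292480757843) tool [ 0.0007 -0.0603  0.0254]
blob 6533.0 (507, 0, 133, 100)
red (305, 223, 36, 95)
```

View pics/w7.png

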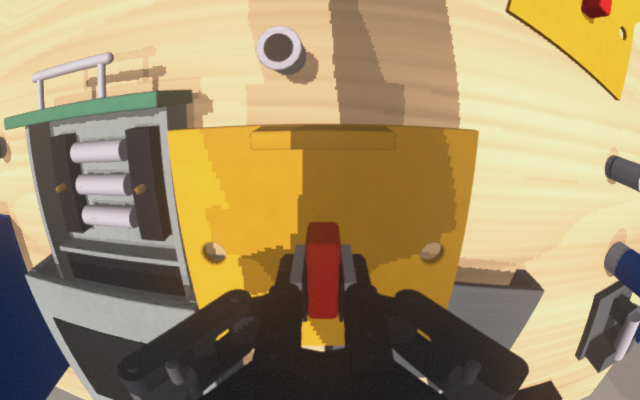

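Both hole centres, (215,250) and (430,250), sit square in the hand, offset under 1 mm. Now I'll go over the pins.

Run:
```python
from h import *
goal([.548,-.2135,.19],181)
```

```text
dp [  0.28 -24.65   0.08] turn [-0.  -0.   1.3]
```

```bash
python3 -m handwheel '[{"turn":[0,0,0],"dp":[0,-1.5,0],"grip":0},{"turn":[0,0,0.3],"dp":[0,-5,0],"grip":0},{"turn":[0,0,0.6],"dp":[0.1,-10,0],"grip":0},{"turn":[0,0,1],"dp":[0.2,-15,0],"grip":0},{"turn":[0,0,1.3],"dp":[0.3,-19.5,0],"grip":0},{"turn":[0,0,1.3],"dp":[0.3,-23,0],"grip":0},{"turn":[0,0,1.3],"dp":[0.3,-24.6,0],"grip":0},{"turn":[0,0,1.3],"dp":[0.3,-24.6,0],"grip":0}]' 80
python3 -m handwheel '[{"turn":[0,0,0],"dp":[0,0,1],"grip":0},{"turn":[0,0,0],"dp":[0,0,3],"grip":0},{"turn":[0,0,0],"dp":[0,0,5],"grip":0},{"turn":[0,0,0],"dp":[0,0,7],"grip":0},{"turn":[0,0,0],"dp":[0,0,8.5],"grip":0},{"turn":[0,0,0],"dp":[0,0,9.2],"grip":0},{"turn":[0,0,0],"dp":[0,0,9.2],"grip":0},{"turn":[0,0,0],"dp":[0,0,9.2],"grip":0}]' 80
python3 - <<'E'
from h import *
goal([.548,-.2135,.0764],181)
im=robot.read_camera("wrist")
for u in (215,430): 
    pass
a=np.hstack([cv2.resize(im[220:290,180:250],(390,390)),np.zeros((390,10,3),np.uint8),cv2.resize(im[220:290,395:465],(390,390))])
save(a,"p8.png")
E
```

```text
time: 13.9
ee_pos: [0.5473, -0.2142, 0.1906]
tool_rot: [-0.0, -0.008, 1.0, -0.0]
force: [-0.2, 0.3, -3.2]
gripper_width: 0.17
grasp_force: 78.6
time: 14.9
ee_pos: [0.5479, -0.2134, 0.0994]
tool_rot: [0.0, -0.008, 1.0, -0.0]
force: [-0.1, 0.1, -2.8]
gripper_width: 0.169
grasp_force: 78.6
dp [-0.01 -0.    2.3 ] turn [-0.  0. -0.]
```

View pics/p8.png

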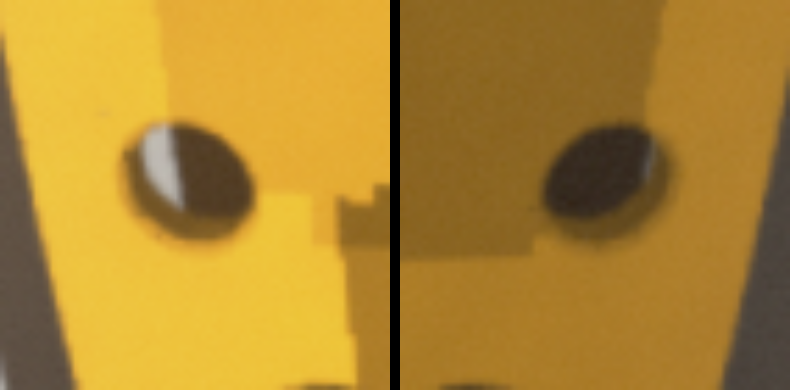

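Only the drawer block shows through the holes because the view is oblique, so I'll lower gently and watch force and height.

```bash
python3 -m handwheel '[{"turn":[0,0,0],"dp":[0,0,0.3],"grip":0},{"turn":[0,0,0],"dp":[0,0,0.6],"grip":0},{"turn":[0,0,0],"dp":[0,0,0.9],"grip":0},{"turn":[0,0,0],"dp":[0,0,1.2],"grip":0},{"turn":[0,0,0],"dp":[0,0,1.5],"grip":0},{"turn":[0,0,0],"dp":[0,0,1.5],"grip":0},{"turn":[0,0,0],"dp":[0,0,1.5],"grip":0},{"turn":[0,0,0],"dp":[0,0,1.5],"grip":0}]' 80
```

```text
time: 15.95
ee_pos: [0.5477, -0.2135, 0.0839]
tool_rot: [0.0, -0.008, 1.0, -0.0]
force: [-1.1, -0.3, -2.9]
gripper_width: 0.17
grasp_force: 78.6
```

```bash
python3 -m handwheel '[{"turn":[0,0,0],"dp":[0,0,0.2],"grip":0},{"turn":[0,0,0],"dp":[0,0,0.4],"grip":0},{"turn":[0,0,0],"dp":[0,0,0.6],"grip":0},{"turn":[0,0,0],"dp":[0,0,0.7],"grip":0},{"turn":[0,0,0],"dp":[0,0,0.75],"grip":0},{"turn":[0,0,0],"dp":[0,0,0.75],"grip":0},{"turn":[0,0,0],"dp":[0,0,0.75],"grip":0},{"turn":[0,0,0],"dp":[0,0,0.75],"grip":0}]' 80
```

```text
time: 16.95
ee_pos: [0.5477, -0.2134, 0.0764]
tool_rot: [0.0, -0.008, 1.0, -0.0]
force: [0.3, 2.0, 1.3]
gripper_width: 0.169
grasp_force: 79.1
```

```bash
python3 -m handwheel '[{"turn":[0,0,0],"dp":[0,0,0.05],"grip":0.3},{"turn":[0,0,0],"dp":[0,0,0],"grip":0.4},{"turn":[0,0,0],"dp":[0,0,0],"grip":0.5},{"turn":[0,0,0],"dp":[0,0,-1],"grip":0.5},{"turn":[0,0,0],"dp":[0,0,-4],"grip":0.5},{"turn":[0,0,0],"dp":[0,0,-8],"grip":0.5},{"turn":[0,0,0],"dp":[0,0,-12],"grip":0.5},{"turn":[0,0,0],"dp":[0,0,-12],"grip":0.5}]' 80
python3 - <<'E'
from h import *
np.set_printoptions(precision=4,suppress=True)
im=robot.read_camera("wrist");save(im,"w9.png");ob=robot.get_obs();print(ob["ee_pos"])
hsv=cv2.cvtColor(im,cv2.COLOR_RGB2HSV).astype(int)
m=((hsv[...,0]>15)&(hsv[...,0]<32)&(hsv[...,1]>140)&(hsv[...,2]>40)).astype(np.uint8)
cs,h=cv2.findContours(m,cv2.RETR_CCOMP,cv2.CHAIN_APPROX_NONE)
for c,hh in zip(cs,h[0]):
    a=cv2.contourArea(c)
    if 30<a<900: M=cv2.moments(c);uv=(M["m10"]/a,M["m01"]/a);print(a,uv,at_z("wrist",uv,.051))
for n,z in dict(drawer_handle=.078,cover_seat=.045,cover_handle=.069).items():
    for r in robot.place_of(n,"wrist")[:2]: print(n,r["p"],r["at"],at_z("wrist",r["at"],z))
E
```

```text
time: 17.95
ee_pos: [0.5485, -0.2137, 0.1996]
tool_rot: [0.002, -0.008, 1.0, -0.001]
force: [1.1, 0.6, -0.2]
gripper_width: 0.499
grasp_force: 0.0
[ 0.548  -0.2136  0.1978]
54.5 (386.2507645259938, 185.7981651376147) [ 0.5462 -0.1545  0.051 ]
38.5 (253.36796536796535, 182.19480519480518) [ 0.5447 -0.2768  0.051 ]
496.5 (633.749580396106, 36.80664652567976) [0.334  0.1828 0.051 ]
drawer_handle 0.72 [328.3, 35.3] [ 0.4181 -0.2106  0.078 ]
drawer_handle 0.56 [101.8, 135.2] [ 0.4896 -0.4202  0.078 ]
cover_seat 0.6 [321.6, 189.2] [ 0.5509 -0.2136  0.045 ]
cover_handle 0.85 [323.7, 192.4] [ 0.5458 -0.2118  0.069 ]
```

View pics/w9.png

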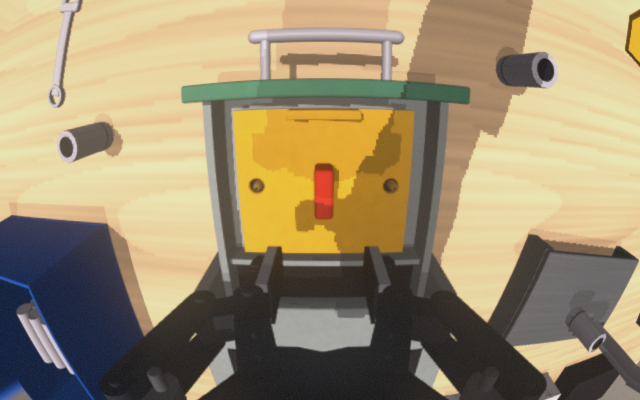

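The cover sits flat in the drawer with the pins in both holes, at (256,185) and (390,186). The bar handle is at (328,36). Next I'll close the fingers, go in front of the bar and push.

```bash
python3 -m handwheel '[{"turn":[0,0,0],"dp":[2,0,0],"grip":0},{"turn":[0,0,0],"dp":[6,0,0],"grip":0},{"turn":[0,0,0],"dp":[10,0,0],"grip":0},{"turn":[0,0,0],"dp":[14,0,0],"grip":0},{"turn":[0,0,0],"dp":[16.5,0,0],"grip":0},{"turn":[0,0,0],"dp":[16.5,0,0],"grip":0},{"turn":[0,0,0],"dp":[16.5,0,0],"grip":0},{"turn":[0,0,0],"dp":[16.5,0,0],"grip":0}]' 60
python3 -m handwheel '[{"turn":[0,0,0],"dp":[0,0,2],"grip":0},{"turn":[0,0,0],"dp":[0,0,5],"grip":0},{"turn":[0,0,0],"dp":[0,0,8],"grip":0},{"turn":[0,0,0],"dp":[0,0,10.5],"grip":0},{"turn":[0,0,0],"dp":[0,0,11.5],"grip":0},{"turn":[0,0,0],"dp":[0,0,11.5],"grip":0},{"turn":[0,0,0],"dp":[0,0,11.5],"grip":0},{"turn":[0,0,0],"dp":[0,0,11.5],"grip":0}]' 60
```

```text
time: 19.15
ee_pos: [0.3832, -0.216, 0.1961]
tool_rot: [0.0, -0.009, 1.0, 0.0]
force: [0.0, 0.2, -0.8]
gripper_width: -0.001
grasp_force: 0.0
time: 20.15
ee_pos: [0.3829, -0.2164, 0.082]
tool_rot: [0.001, -0.008, 1.0, -0.0]
force: [-0.1, -0.5, 0.9]
gripper_width: -0.0
grasp_force: 0.0
```

```bash
python3 -m handwheel '[{"turn":[0,0,0],"dp":[-0.6,0,0],"grip":0},{"turn":[0,0,0],"dp":[-1.2,0,0],"grip":0},{"turn":[0,0,0],"dp":[-1.8,0,0],"grip":0},{"turn":[0,0,0],"dp":[-2.4,0,0],"grip":0},{"turn":[0,0,0],"dp":[-3.2,0,0],"grip":0},{"turn":[0,0,0],"dp":[-4.2,0,0],"grip":0},{"turn":[0,0,0],"dp":[-5.2,0,0],"grip":0},{"turn":[0,0,0],"dp":[-6.2,0,0],"grip":0}]' 60
python3 -m handwheel '[{"turn":[0,0,0],"dp":[-1,0,0],"grip":0},{"turn":[0,0,0],"dp":[-2,0,0],"grip":0},{"turn":[0,0,0],"dp":[-3,0,0],"grip":0},{"turn":[0,0,0],"dp":[-4,0,0],"grip":0},{"turn":[0,0,0],"dp":[-5,0,0],"grip":0},{"turn":[0,0,0],"dp":[-6,0,0],"grip":0},{"turn":[0,0,0],"dp":[-7,0,0],"grip":0},{"turn":[0,0,0],"dp":[-8,0,0],"grip":0}]' 60
python3 - <<'E'
from h import *
robot.read_camera("top"); robot.read_camera("wrist")
for cam in("top","wrist"):
  for r in robot.place_of("cover_handle",cam)[:2]: print(r["p"],r["at"],at_z(cam,r["at"],.069))
  for r in robot.place_of("drawer_handle",cam)[:2]: print(r["p"],r["at"],at_z(cam,r["at"],.078))
E
```

```text
time: 21.15
ee_pos: [0.4453, -0.2152, 0.0813]
tool_rot: [-0.0, -0.008, 1.0, -0.0]
force: [-1.8, -0.4, 0.1]
gripper_width: -0.002
grasp_force: 0.8
time: 22.15
ee_pos: [0.5253, -0.2138, 0.0813]
tool_rot: [-0.0, -0.008, 1.0, -0.0]
force: [-2.2, 0.1, 0.2]
gripper_width: 0.001
grasp_force: 0.8
0.94 [416.8, 155.2] [ 0.65617171 -0.20978616  0.069     ]
0.93 [140.5, 222.6] [0.44609649 0.65342367 0.069     ]
0.77 [418.9, 191.4] [ 0.54123045 -0.21149333  0.078     ]
0.59 [414.9, 153.7] [ 0.65924903 -0.20166735  0.078     ]
```

```bash
python3 -m handwheel '[{"turn":[0,0,0],"dp":[-0.8,0,0],"grip":0},{"turn":[0,0,0],"dp":[-1.6,0,0],"grip":0},{"turn":[0,0,0],"dp":[-2.4,0,0],"grip":0},{"turn":[0,0,0],"dp":[-3.2,0,0],"grip":0},{"turn":[0,0,0],"dp":[-4,0,0],"grip":0},{"turn":[0,0,0],"dp":[-4.6,0,0],"grip":0},{"turn":[0,0,0],"dp":[-5.1,0,0],"grip":0},{"turn":[0,0,0],"dp":[-5.5,0,0],"grip":0}]' 60
```

```text
time: 23.45
ee_pos: [0.5788, -0.2129, 0.0812]
tool_rot: [-0.001, -0.008, 1.0, 0.0]
force: [-12.7, 1.3, 8.4]
gripper_width: 0.001
grasp_force: 6.3
```

```bash
python3 -m handwheel '[{"turn":[0,0,0],"dp":[-0.2,0,0],"grip":0},{"turn":[0,0,0],"dp":[-0.4,0,0],"grip":0},{"turn":[0,0,0],"dp":[-0.6,0,0],"grip":0},{"turn":[0,0,0],"dp":[-0.8,0,0],"grip":0},{"turn":[0,0,0],"dp":[-1,0,0],"grip":0},{"turn":[0,0,0],"dp":[-1.2,0,0],"grip":0},{"turn":[0,0,0],"dp":[-1.2,0,0],"grip":0},{"turn":[0,0,0],"dp":[-1.2,0,0],"grip":0}]' 60
```

```text
time: 24.45
ee_pos: [0.5918, -0.2126, 0.0814]
tool_rot: [0.0, -0.008, 1.0, -0.0]
force: [0.1, 0.0, -0.3]
gripper_width: -0.001
grasp_force: 0.0
```

```bash
python3 -m handwheel '[{"turn":[0,0,0],"dp":[-0.1,0,0],"grip":0},{"turn":[0,0,0],"dp":[-0.2,0,0],"grip":0},{"turn":[0,0,0],"dp":[-0.3,0,0],"grip":0},{"turn":[0,0,0],"dp":[-0.4,0,0],"grip":0},{"turn":[0,0,0],"dp":[-0.5,0,0],"grip":0},{"turn":[0,0,0],"dp":[-0.6,0,0],"grip":0},{"turn":[0,0,0],"dp":[-0.6,0,0],"grip":0},{"turn":[0,0,0],"dp":[-0.6,0,0],"grip":0}]' 60
```

```text
time: 25.45
ee_pos: [0.5939, -0.2128, 0.0811]
tool_rot: [-0.005, -0.008, 1.0, 0.0]
force: [-29.3, 4.1, 20.6]
gripper_width: -0.001
grasp_force: 15.1
```

The drawer is solid against its stop. I'll back off and check.

```bash
python3 -m handwheel '[{"turn":[0,0,0],"dp":[1,0,0],"grip":0},{"turn":[0,0,0],"dp":[3,0,0],"grip":0},{"turn":[0,0,0],"dp":[6,0,0],"grip":0},{"turn":[0,0,0],"dp":[9,0,-2],"grip":0},{"turn":[0,0,0],"dp":[11,0,-7],"grip":0},{"turn":[0,0,0],"dp":[11,0,-12],"grip":0},{"turn":[0,0,0],"dp":[11,0,-14],"grip":0},{"turn":[0,0,0],"dp":[11,0,-14],"grip":0}]' 60
python3 - <<'E'
from h import *
for cam in("top","wrist"):
  im=robot.read_camera(cam)
  for r in robot.place_of("drawer_handle",cam)[:1]: print(r["p"],r["at"],at_z(cam,r["at"],.078))
save(im,"w10.png")
E
```

```text
time: 26.45
ee_pos: [0.4881, -0.2147, 0.2225]
tool_rot: [0.001, -0.008, 1.0, -0.001]
force: [0.9, -0.4, -1.2]
gripper_width: 0.002
grasp_force: 0.0
0.94 [419.1, 169.9] [ 0.60828308 -0.21360426  0.078     ]
```

View pics/w10.png

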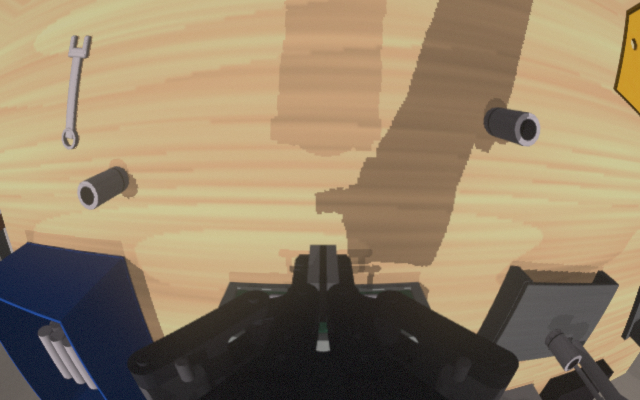

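The bar is at x = 0.608, which agrees with the drawer home against its stop. The sleeves stand at (103,187) and (512,126), and nothing touches the robot.

```bash
python3 -c "
from plant import robot
print(robot.finish_job())"
```

```text
the job is handed in; nothing more can be done
None
```

The cover was drawn out, seated over both pins and let go, and the drawer was then pushed past its click against its stop; the job is handed in at about 26.5 s, with no verdict returned. I couldn't see the cover inside the closed drawer, and no sleeve was touched in any move.

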